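# Set the tea dispenser's selector to green and seat it

## Robot

A 7-joint arm with a two-finger parallel gripper is mounted at the origin on the work surface. World frame = base frame: x ahead of the robot, y to its left, z up, the work surface at z = 0. Lengths are in mm, angles in rad, forces in N, time in s.
With the tool pointing down it reaches from about 350 to 900 mm from the base axis. Payload 8.1 kg.
Tool frame: the origin (TCP) lies on the mounting face of the last link; the fingertips stand 178 mm ahead of it and the grasp point (between the pads) lies bot.grip_point_offset ahead of it (bot.grip_point_offset is the distance from the TCP to the grasp point, in mm); z points along the fingers, y is the line along which they close (so a half turn about z gives the same grasp; the last joint's range is limited). The gripper opens to 92 mm and grips with 3 to 60 N. Pads are 19 mm wide; open, the fingers measure 130 mm over their backs; the gripper's body (75 mm by 190 mm) begins 47 mm behind the grasp point.
Start: joints at [1.105, 0.434, 0.025, 1.573, -0.012, 1.134, -0.075], TCP at [221.785, -584.332, 404.742] pointing down, gripper open.
Joint ranges: [-2.62, 2.62], [-0.44, 2.09], [-1.27, 1.32], [0.08, 2.57], [-1.32, 4.46], [0.12, 2], [-2.74, 2.74]. Speed limits (rad/s): [2.22, 2.22, 3.01, 3.01, 3.14, 3.14, 3.14].

## Interface

Orientations are given as a rotation vector (axis times angle).
In Python, from cell import bot gives the robot as it stands. The module is installed in compiled form; this text tells all that it offers.
- The arm moves only by the shell command python3 -m jog 'ROWS' [OPENING] [FORCE]. ROWS is JSON, a list of rows, each an object of numbers: "tx", "ty", "tz": the shift along the tool's x, y, z in cm; "turn": the turn about the tool's z in degrees. In form: [{"tx": .., "ty": .., "tz": .., "turn": ..}, ...]. A call has exactly 10 rows; each row is the pose to reach, as a shift and turn from the pose commanded when the call began, along the tool's axes at that moment; what a row does not reach only later rows make up. A row lasts 1/8 s, in which the tool goes at most 62.5 mm and 10.7 degrees, less where a joint would pass 70% of its speed; a pose out of reach is approached as far as the arm can. A call with a gripper value outside its range is refused whole. OPENING is the finger opening in cm, from 0 to 9.18, set as the call begins (- or left out, the last holds). The fingers move at their own pace and stop on an object; FORCE is the grip in N (left out, the last holds). Time passes only in rows, so rows that repeat a pose let the fingers close, or fill a call up. It gives the time, the measured TCP pose, the force, the opening and the grip force at its end, in the units of the state.
- bot.get_state(): the state, without advancing time (a new reading comes with each control period).
- bot.capture(name): name is "side" or "top"; returns the picture (400x640x3 uint8, red, green, blue); there is no depth.
- bot.get_calibration(name): a dict with "vfov" (degrees; the focal length in pixels is half the picture's height over the tangent of half this angle, whatever the lens; pixels are square), "cx", "cy" (the principal point, pixels), "rvec" (rotation vector, rad) and "tvec" (3), from world to camera coordinates, as OpenCV has them. Camera axes: x right, y down, z forward; pixel columns grow to the right and rows downward; lengths in mm; the calibration is good to about 2 mm. A picture is of the moment at which its call begins. get_calibration takes no time and is no camera call.
- bot.sign_off(): hands the job in; it is judged then, once.
The state is a dict: "clock": time; "joint_positions": joint angles; "joint_vel": joint speeds; "tau": joint torques, N m; "ee_pos": TCP position; "tcp_rot": TCP orientation; "ft_force": force on the tool from outside, world axes, zero at the start; "ft_torque": the same for the moment, N m; "width": finger opening in mm; "finger_force": force on a finger pad.
Only numpy, scipy, OpenCV 4.12 (cv2) and the standard library are available. Lean on these libraries where they do the work, as an engineer would, in place of code of your own. Each camera call takes 0.05 s, during which the arm holds its last target. There are 200 camera calls.

## Task

Set the tea dispenser to green: turn its selector dial the shorter way round to the green tag, without setting off the wrong way. Then push the dial down gently until its orange tongue is fully home in the slot by that tag, and let go; the tags were stuck on by hand and only roughly mark the slots, so feel for the slot with a light hand and never force the tongue. Leave the cups, tin, spoon and bottle where they are.

Things in the scene. Friction and masses are not known exactly. Their poses are not given: they have to be found in the camera images.
- dispenser: White tea dispenser, a fixed box 200 x 200 mm and 55 mm high, with the selector dial standing at the centre of its top and a steel drip tray in front (its -x side). Origin: centre of its underside, straight below the dial's axis; z up.
- selector (a joint): Angle of the dial about its vertical axis, rad, growing anticlockwise seen from above. It has no end stops: values 2 pi apart are the same place. At 0 the tongue points along the dispenser's +x axis (away from the drip tray); at the start it points roughly at the drip tray (about pi). Friction is about 0.06 N m.
- dial (a joint): How far the dial is pushed down, m: 0 is raised (the start); at 0.004 the tongue rests on the collar if it is not over a slot; at 0.012 it lies on the floor of a slot, fully home. Pushing takes about 4 N (friction, no spring), and it stays where it is left. Raised, the dial turns freely.
- dial_grip (a point): Point on the dial's axis, where to pinch its grip bar: 10 mm below the bar's top, 24 mm above the disc below it (0.107 m above the table when raised). The grey bar is 64 mm long, 14 mm wide, 40 mm high, on a black disc of 84 mm diameter. Axes: x along the bar towards the orange tongue, z up. Frame moves with the dial.
- pointer (a point): Outer end of the orange tongue (the pointer), 63 mm from the axis, half-way up it. The tongue is 8 mm wide and 12 mm high, its underside 71 mm above the table when raised, and runs over an aluminium collar.
- tag_green_top (a point): Centre of the top of the green tag, a round button 20 mm across and 9 mm high stuck on the dispenser's top about 78 mm from the dial's axis, just outside the collar. It may be at any of the four tag places, 0.8 to 2.6 rad from the tongue at the start; the slot it stands for lies beside it, up to 0.25 rad to one side or the other, as seen from the axis.
- tag_red_top (a point): The red tag, same size: not wanted.
- tag_yellow_top (a point): The yellow tag, same size: not wanted.
- tag_blue_top (a point): The blue tag, same size: not wanted.
- collar: Notched aluminium collar fixed round the dial: radii 45 to 64 mm, top 67 mm above the table, four radial slots 11.5 mm wide and 8 mm deep, one by each tag, over 0.7 rad apart. The tongue is brittle: never bear on the collar with more than 25 N; 5 to 15 N is ample. Origin on the dial's axis, 55 mm above the table; its mounted angle varies and its axes do not show the slots.
- cup_tray: Small white cup, 68 mm across, 65 mm high, standing on the drip tray; origin at the centre of its foot. Bystander.
- mug: White mug, 80 mm across, 85 mm high. Bystander, left.
- cup_blue: Blue cup, 72 mm across, 70 mm high. Bystander, right.
- tea_tin: Green tea jar with a steel cap, 72 mm across, 100 mm high. Bystander, right.
- spoon: Spoon 160 mm long lying flat. Bystander, left.
- spray: White bottle, 68 mm across, 200 mm high. Bystander, far right.

How it is judged:
By the outcome, as a careful person would: the job done as asked, in the order asked, and still so for the second after the job is handed in, with the robot touching nothing.
It also fails if it takes over 72 s, if anything falls off the work surface, if the arm or the gripper's body presses on something with over 40 N, if the wrist force passes 120 N, or if a joint passes its speed limit or range.

## Working session

There is one attempt and no reset: what is moved stays moved. The work goes in short steps, Python scripts to look and compute and a shell command to move; the robot and the scene stay as the last step left them, time stands still between calls to the robot, and variables do not carry over. Pictures are saved under pics/ and viewed, at most 10 in all, crops included, and the job is handed in when it is done.

```bash
mkdir -p pics; python3 - <<'E'
from cell import bot
import cv2
for n in("top","side"):
    cv2.imwrite(f"pics/{n}0.png",bot.capture(n)[:,:,::-1]); print(n,bot.get_calibration(n))
s=bot.get_state();print(s, bot.grip_point_offset)
E
```

```text
top {'vfov': 45.96753178874092, 'cx': 317.6073872234912, 'cy': 210.45264150622427, 'rvec': array([ 2.12205025, -2.08965857,  0.21645746]), 'tvec': array([-115.88118172,  540.74341215, 1479.10179849])}
side {'vfov': 53.18452918112674, 'cx': 322.09007839905496, 'cy': 200.01452201118707, 'rvec': array([ 0.39138181, -2.64243906,  1.42182693]), 'tvec': array([ 467.62752142,  208.79123232, 1280.72768867])}
{'clock': 0.1, 'joint_positions': array([ 1.1054304 ,  0.43515494,  0.02496457,  1.57400535, -0.01163158,
        1.13401665, -0.07510499]), 'joint_vel': array([ 2.16944961e-03, -2.99943413e-03, -5.25891910e-04, -3.09149496e-03,
       -7.31186156e-05,  1.53964952e-03, -1.00234913e-04]), 'tau': array([ 3.99178709e-03, -6.69123459e+01,  9.88685600e-01, -3.15143216e+01,
       -6.04180712e-02,  3.73859145e-02,  8.03226499e-05]), 'ee_pos': array([ 221.69432962, -584.13360574,  404.02243423]), 'tcp_rot': array([-3.08870612e+00, -5.66337491e-01,  5.58713597e-04]), 'ft_force': array([-0.9204637 ,  0.58407275, -0.18922721]), 'ft_torque': array([ 0.01813829, -0.01860259, -0.00286596]), 'finger_force': 0.0, 'width': 92.15572542181258} 159.20000000000002
```

View pics/top0.png

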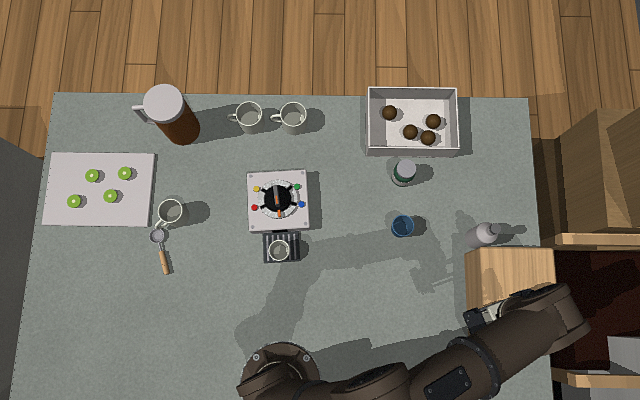

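View pics/side0.png

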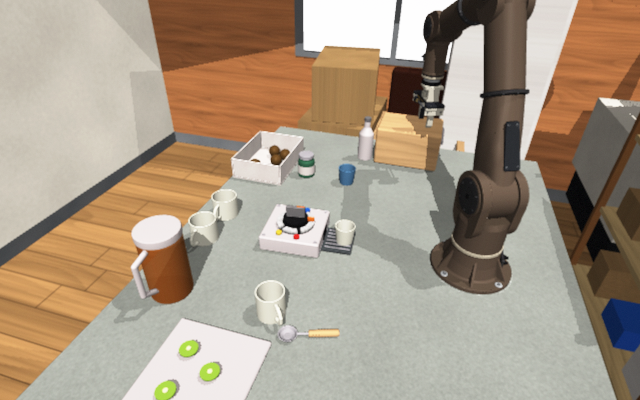

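The top view shows the dispenser at about (278,200), the green tag at (297,186) and the drip tray below it. I'll measure these now.

```bash
cat > h.py <<'E'
from cell import bot
import cv2, numpy as np
def cal(n):
    c=bot.get_calibration(n); f=200/np.tan(np.radians(c["vfov"]/2))
    return np.array([[f,0,c["cx"]],[0,f,c["cy"]],[0,0,1]]),cv2.Rodrigues(c["rvec"])[0],c["tvec"]
def ray(n,uv,z):
    K,R,t=cal(n); d=R.T@np.linalg.solve(K,[*uv,1]); o=-R.T@t
    return o+d*(z-o[2])/d[2]
def proj(n,P):
    K,R,t=cal(n); p=K@(R@np.array(P,float)+t); return p[:2]/p[2]
def blobs(img,lo,hi,box,mn=4):
    h=cv2.cvtColor(img,cv2.COLOR_RGB2HSV); m=cv2.inRange(h,lo,hi)
    k=np.zeros_like(m); x0,y0,x1,y1=box; k[y0:y1,x0:x1]=m[y0:y1,x0:x1]
    n,l,s,c=cv2.connectedComponentsWithStats(k)
    return [(s[i,4],c[i]) for i in range(1,n) if s[i,4]>=mn]
E
python3 - <<'E'
from h import *
im=cv2.imread("pics/top0.png")[:,:,::-1].copy()
B=(245,168,312,232)
R={"green":((45,90,40),(85,255,255),64),"blue":((100,120,60),(125,255,255),64),"yellow":((20,120,100),(33,255,255),64),"red":((172,120,80),(180,255,255),64),"red0":((0,170,80),(6,255,255),64),"orange":((7,120,80),(18,255,255),83)}
for k,(lo,hi,z) in R.items():
    for a,c in blobs(im,lo,hi,B,3): print(k,a,c.round(1),ray("top",c,z).round(1))
h=cv2.cvtColor(im,cv2.COLOR_RGB2HSV)
w=cv2.inRange(h,(0,0,170),(180,40,255));k=np.zeros_like(w);k[168:232,243:312]=w[168:232,243:312]
ps=cv2.findContours(k,0,2)[0];c=max(ps,key=cv2.contourArea);r=cv2.minAreaRect(c)
print(r)
P=np.array([ray("top",p,55)[:2] for p in cv2.boxPoints(r)]);print(P.round(1),P.mean(0),np.linalg.norm(np.diff(P,axis=0),axis=1))
cr=cv2.resize(im[160:270,235:320],None,fx=6.5,fy=5.4*1.0,interpolation=cv2.INTER_CUBIC)
cr=cv2.resize(im[165:235,238:318],None,fx=8,fy=8,interpolation=cv2.INTER_CUBIC)
cv2.imwrite("pics/crop0.png",cr[:,:,::-1])
E
```

```text
green 28 [296.5 186.2] [621.4 -37.1  64. ]
blue 28 [300.7 203.7] [562.8 -52.2  64. ]
yellow 27 [255.9 188.5] [611.7  96.   64. ]
red0 24 [253.9 206.9] [549.7  99.7  64. ]
orange 16 [276.1 199.5] [571.   26.4  83. ]
orange 21 [278.7 213. ] [526.8  16.5  83. ]
((276.9046936035156, 199.97470092773438), (58.07418441772461, 59.69601821899414), 86.42366790771484)
[[667.2 134.8]
 [683.  -62.9]
 [487.4 -78.9]
 [472.3 113.6]] [577.46688211  26.6393975 ] [198.38250286 196.20725638 193.15600567]
```

View pics/crop0.png

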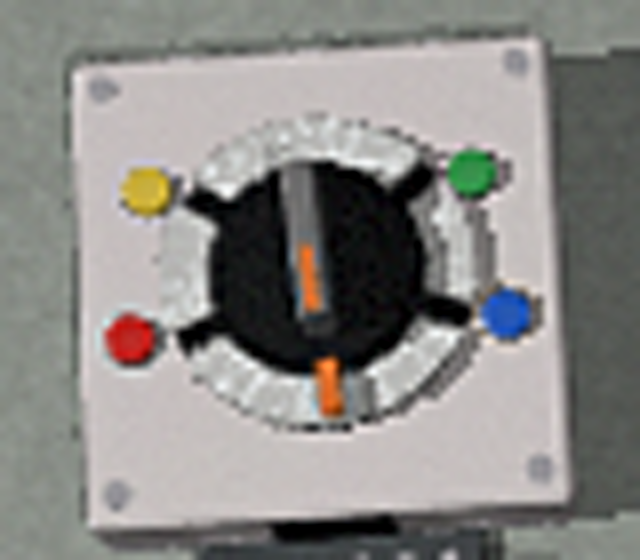

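The crop shows the tongue at about (330,385), pointing at the tray. Green is upper right at (470,172), and its dark slot is near (412,182). Next I'll measure the axis and angles.

```bash
python3 - <<'E'
from h import *
from scipy.optimize import least_squares
im=cv2.imread("pics/top0.png")[:,:,::-1].copy()
T=dict(g=(621.4,-37.1),b=(562.8,-52.2),y=(611.7,96),r=(549.7,99.7))
P=np.array(list(T.values()))
s=least_squares(lambda q:np.hypot(*(P-q[:2]).T)-q[2],[577,26,78]);print("tagcircle",s.x,s.fun)
# black disc outline at z=83
g=cv2.cvtColor(im,cv2.COLOR_RGB2HSV)
V=g[:,:,2]
# disc: dark pixels within box
A=s.x[:2]
vs,us=np.mgrid[168:232,245:312]
W=np.array([ray("top",(u,v),83) for u,v in zip(us.ravel(),vs.ravel())])[:,:2]
d=V[168:232,245:312].ravel()
m=(d<60)&(np.hypot(*(W-A).T)<44); print("disc centroid z83",W[m].mean(0),m.sum())
for z,nm in((67,"slot67"),(61,"slot61")):
    W=np.array([ray("top",(u,v),z) for u,v in zip(us.ravel(),vs.ravel())])[:,:2]-A
    r=np.hypot(*W.T);a=np.arctan2(W[:,1],W[:,0])
    for k,p in T.items():
        ta=np.arctan2(*(np.array(p)-A)[::-1]); da=(a-ta+np.pi)%(2*np.pi)-np.pi
        m=(r>50)&(r<63)&(abs(da)<.35)&(d<70)
        w=(70-d[m]); c=(W[m]*w[:,None]).sum(0)/w.sum()
        print(nm,k,"tag",ta.round(3),"slot",np.arctan2(c[1],c[0]).round(3),m.sum())
o=np.array([526.8,16.5])-A;print("tongue",np.hypot(*o),np.arctan2(o[1],o[0]))
# bar grey
h=g; W3=np.array([ray("top",(u,v),117) for u,v in zip(us.ravel(),vs.ravel())])[:,:2]
hh=h[168:232,245:312].reshape(-1,3); m=((hh[:,2]>65)&(np.hypot(*(W3-A).T)<34))
pts=W3[m];print("bar ctr",pts.mean(0),m.sum());u=np.linalg.svd(pts-pts.mean(0))[2][0];print("bar dir",np.arctan2(u[1],u[0]))
R=cv2.Rodrigues(bot.get_state()["tcp_rot"])[0];print(R.round(3))
E
```

```text
tagcircle [575.21892506  25.84261046  78.57719458] [-0.51014715  0.44735064  0.49826392 -0.4354674 ]Traceback (most recent call last):
  File "<stdin>", line 13, in <module>
  File "h.py", line 7, in ray
    K,R,t=cal(n); d=R.T@np.linalg.solve(K,[*uv,1]); o=-R.T@t
          ~~~^^^
  File "h.py", line 4, in cal
    c=bot.get_calibration(n); f=200/np.tan(np.radians(c["vfov"]/2))
ValueError: time passes only in moves, steps and waits
```

```bash
sed -i 's/^def cal/import functools\n@functools.cache\ndef cal/' h.py; python3 - <<'E'
from h import *
im=cv2.imread("pics/top0.png")[:,:,::-1].copy()
T=dict(g=(621.4,-37.1),b=(562.8,-52.2),y=(611.7,96),r=(549.7,99.7))
A=np.array([575.22,25.84])
g=cv2.cvtColor(im,cv2.COLOR_RGB2HSV); V=g[:,:,2].astype(float)
vs,us=np.mgrid[168:232,245:312]
G=lambda z:np.array([ray("top",(u,v),z) for u,v in zip(us.ravel(),vs.ravel())])[:,:2]
W=G(83); d=V[168:232,245:312].ravel()
m=(d<60)&(np.hypot(*(W-A).T)<46); h=cv2.minEnclosingCircle(W[m].astype(np.float32)); print("disc z83",h,m.sum())
for z in(67,61):
    W=G(z)-A; r=np.hypot(*W.T);a=np.arctan2(W[:,1],W[:,0])
    for k,p in T.items():
        ta=np.arctan2(*(np.array(p)-A)[::-1]); da=(a-ta+np.pi)%(2*np.pi)-np.pi
        m=(r>50)&(r<63)&(abs(da)<.35)&(d<70)
        w=(70-d[m]); c=(W[m]*w[:,None]).sum(0)/w.sum()
        print(z,k,"tag",ta.round(3),"slot",np.arctan2(c[1],c[0]).round(3),m.sum())
o=np.array([526.8,16.5])-A;print("tongue",np.hypot(*o),np.arctan2(o[1],o[0]))
W3=G(117);m=(d>65)&(np.hypot(*(W3-A).T)<33)
pts=W3[m];print("bar ctr",pts.mean(0),m.sum());u=np.linalg.svd(pts-pts.mean(0),full_matrices=False)[2][0];print("bar dir",np.arctan2(u[1],u[0]))
print(cv2.Rodrigues(bot.get_state()["tcp_rot"])[0].round(3))
E
```

```text
disc z83 ((575.1702880859375, 25.383472442626953), 45.49073028564453) 493
67 g tag -0.938 slot -0.771 14
67 b tag -1.729 slot -1.79 13
67 y tag 1.091 slot 0.967 10
67 r tag 1.903 slot 2.041 9
61 g tag -0.938 slot -0.746 14
61 b tag -1.729 slot -1.773 12
61 y tag 1.091 slot 0.952 10
61 r tag 1.903 slot 2.013 9
tongue 49.3125947400865 -2.951037585198382
bar ctr [578.49223013  25.57972507] 73
bar dir -2.9861764536577207
[[ 0.935  0.355 -0.001]
 [ 0.355 -0.935  0.001]
 [-0.    -0.001 -1.   ]]
```

Axis is at about (575.2, 25.6), the tongue is at -2.97 rad, and the green slot is at about -0.76 with its tag at -0.94. The shorter way is anticlockwise, about 127°. Next I'll move above the dial with the tool x axis along the bar.

```bash
python3 -m jog '[{"tx":2,"ty":-1.7,"tz":0,"turn":1},{"tx":6,"ty":-5,"tz":0,"turn":2},{"tx":10.5,"ty":-8.5,"tz":0,"turn":4},{"tx":15,"ty":-12.2,"tz":0,"turn":6},{"tx":19.5,"ty":-15.9,"tz":0,"turn":8},{"tx":24,"ty":-19.6,"tz":0,"turn":10},{"tx":28.5,"ty":-23.3,"tz":0,"turn":11},{"tx":33,"ty":-26.8,"tz":0,"turn":11},{"tx":37.5,"ty":-30.5,"tz":0,"turn":11},{"tx":41,"ty":-33.3,"tz":0,"turn":11}]' 9.18
python3 - <<'E'
from h import *
s=bot.get_state();R=cv2.Rodrigues(s["tcp_rot"])[0];print(s["joint_positions"],s["ee_pos"],np.arctan2(R[1,0],R[0,0]),R[:,2])
print(R.T@(np.array([575.2,25.6,330])-s["ee_pos"]))
E
```

```text
clock: 1.35
ee_pos: [487.7, -125.1, 404.6]
tcp_rot: [-3.13, -0.27, 0.0]
ft_force: [0.4, 0.0, 0.1]
width: 92.0
finger_force: 0.0
[ 0.3144111   0.25165973 -0.20778411  1.8498822   0.05895034  1.04620947
 -1.31494751] [ 487.69470407 -125.06045867  404.59028341] 0.17241707348621044 [-1.66433423e-04  3.97172682e-04 -9.99999907e-01]
[ 112.0629222  -133.38252139   74.63555091]
```

```bash
python3 -m jog '[{"tx":3,"ty":-3.6,"tz":0},{"tx":6,"ty":-7.2,"tz":1},{"tx":8.6,"ty":-10.5,"tz":2},{"tx":10.5,"ty":-12.6,"tz":3},{"tx":11.2,"ty":-13.3,"tz":4},{"tx":11.2,"ty":-13.3,"tz":5},{"tx":11.2,"ty":-13.3,"tz":6},{"tx":11.2,"ty":-13.3,"tz":7},{"tx":11.2,"ty":-13.3,"tz":7.5},{"tx":11.2,"ty":-13.3,"tz":7.5}]'
python3 - <<'E'
from h import *
im=bot.capture("side");s=bot.get_state();R=cv2.Rodrigues(s["tcp_rot"])[0];print(s["joint_positions"],s["ee_pos"],np.arctan2(R[1,0],R[0,0]))
print(R.T@(np.array([575.2,25.6,266.2])-s["ee_pos"]), s["ft_force"])
cv2.imwrite("pics/s1.png",cv2.resize(im[130:270,240:400],None,fx=4,fy=4,interpolation=2)[:,:,::-1])
for p in [(575.2,25.6,117),(575.2,25.6,171)]: print((proj("side",p)-[240,130])*4)
E
```

```text
[ 0.30965383  0.25344273 -0.21443165  1.84738454  0.05748678  1.04552533
 -1.3193172 ] [ 490.15332436 -119.72198303  404.73346638] 0.1783734549242228
[ 109.13869849 -127.49742286  139.19801993] [3.15739958 5.71817701 0.54161144]
[220.47756134 312.06256436]
[219.35327089 257.22819106]schema error: expected keys tx, ty, tz, turn
```

View pics/s1.png

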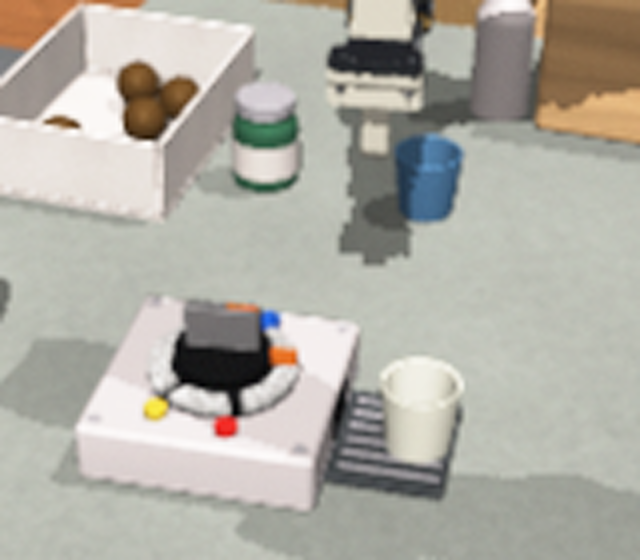

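That call was refused because every key is required. The view shows the dial bar top at crop (222,307), as projected. I'll repeat the move with all keys.

```bash
python3 -m jog '[{"tx":3,"ty":-3.6,"tz":0,"turn":0},{"tx":6,"ty":-7.2,"tz":1,"turn":0},{"tx":8.6,"ty":-10.2,"tz":2,"turn":0},{"tx":10.5,"ty":-12.3,"tz":3,"turn":0},{"tx":10.9,"ty":-12.75,"tz":4,"turn":0},{"tx":10.9,"ty":-12.75,"tz":5,"turn":0},{"tx":10.9,"ty":-12.75,"tz":6,"turn":0},{"tx":10.9,"ty":-12.75,"tz":7,"turn":0},{"tx":10.9,"ty":-12.75,"tz":7.5,"turn":0},{"tx":10.9,"ty":-12.75,"tz":7.5,"turn":0}]'
python3 - <<'E'
from h import *
im=bot.capture("side");s=bot.get_state();R=cv2.Rodrigues(s["tcp_rot"])[0];print(s["joint_positions"],s["ee_pos"],np.arctan2(R[1,0],R[0,0]))
print(R.T@(np.array([575.2,25.6,266.2])-s["ee_pos"]), s["ft_force"])
cv2.imwrite("pics/s2.png",cv2.resize(im[130:270,240:400],None,fx=4,fy=4,interpolation=2)[:,:,::-1])
E
```

```text
clock: 2.65
ee_pos: [572.6, 16.4, 329.4]
tcp_rot: [3.13, 0.267, -0.001]
ft_force: [0.5, 0.1, -0.7]
width: 91.7
finger_force: 0.0
[ 0.06010502  0.44031757 -0.25043844  1.77836038  0.13131312  0.93904637
 -1.64540142] [572.72689342  16.52542409 329.8101141 ] 0.17052571670926656
[ 3.97146511 -8.5254324  63.6101821 ] [ 0.51602571 -0.15893641 -0.47867028]
```

View pics/s2.png

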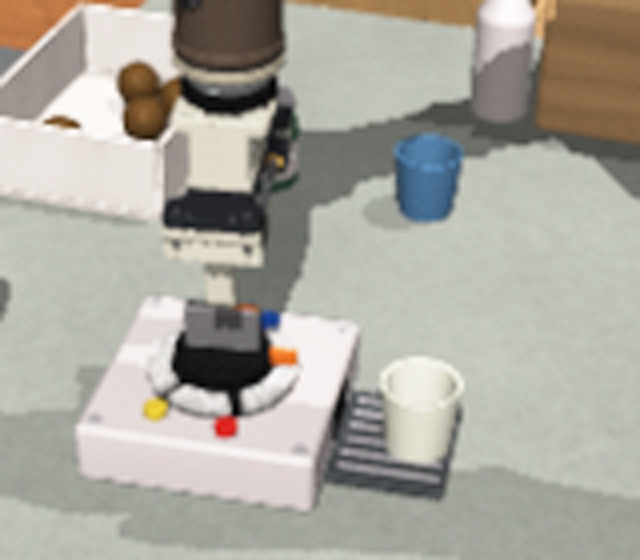

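The gripper is above the dial, a few mm off in xy. I'll correct that and come down partway.

```bash
python3 -m jog '[{"tx":0.2,"ty":-0.5,"tz":0,"turn":0},{"tx":0.4,"ty":-0.85,"tz":0.5,"turn":0},{"tx":0.4,"ty":-0.85,"tz":1,"turn":0},{"tx":0.4,"ty":-0.85,"tz":1.5,"turn":0},{"tx":0.4,"ty":-0.85,"tz":2,"turn":0},{"tx":0.4,"ty":-0.85,"tz":2.5,"turn":0},{"tx":0.4,"ty":-0.85,"tz":3,"turn":0},{"tx":0.4,"ty":-0.85,"tz":3,"turn":0},{"tx":0.4,"ty":-0.85,"tz":3,"turn":0},{"tx":0.4,"ty":-0.85,"tz":3,"turn":0}]'
cat > st.py <<'E'
from h import *
s=bot.get_state();R=cv2.Rodrigues(s["tcp_rot"])[0];print(s["clock"],s["ee_pos"].round(2),"yaw",np.arctan2(R[1,0],R[0,0]).round(4),"j7",s["joint_positions"][6].round(2))
print("toolshift",(R.T@(np.array([575.2,25.6,266.2])-s["ee_pos"])).round(2), s["ft_force"].round(2),s["ft_torque"].round(3),s["width"],s["finger_force"])
E
python3 st.py
```

```text
clock: 3.95
ee_pos: [575.3, 25.7, 299.9]
tcp_rot: [3.13, 0.268, 0.001]
ft_force: [-0.6, 0.7, -0.1]
width: 91.7
finger_force: 0.0
3.95 [575.3   25.73 299.93] yaw 0.1708 j7 -1.67
toolshift [-0.13  0.11 33.73] [-0.63  0.72 -0.06] [0.015 0.057 0.004] 91.73449750797101 0.0
```

```bash
python3 -m jog '[{"tx":0,"ty":0,"tz":0.5,"turn":0},{"tx":0,"ty":0,"tz":1,"turn":0},{"tx":0,"ty":0,"tz":1.5,"turn":0},{"tx":0,"ty":0,"tz":2,"turn":0},{"tx":0,"ty":0,"tz":2.4,"turn":0},{"tx":0,"ty":0,"tz":2.8,"turn":0},{"tx":0,"ty":0,"tz":3.1,"turn":0},{"tx":0,"ty":0,"tz":3.3,"turn":0},{"tx":0,"ty":0,"tz":3.3,"turn":0},{"tx":0,"ty":0,"tz":3.3,"turn":0}]' && python3 st.py && python3 -m jog '[{"tx":0,"ty":0,"tz":0,"turn":0},{"tx":0,"ty":0,"tz":0,"turn":0},{"tx":0,"ty":0,"tz":0,"turn":0},{"tx":0,"ty":0,"tz":0,"turn":0},{"tx":0,"ty":0,"tz":0,"turn":0},{"tx":0,"ty":0,"tz":0,"turn":0},{"tx":0,"ty":0,"tz":0,"turn":0},{"tx":0,"ty":0,"tz":0,"turn":0},{"tx":0,"ty":0,"tz":0,"turn":0},{"tx":0,"ty":0,"tz":0,"turn":0}]' 1.6 10 && python3 st.py
```

```text
clock: 5.2
ee_pos: [575.3, 25.7, 266.8]
tcp_rot: [3.13, 0.268, 0.0]
ft_force: [-0.5, -0.8, 0.1]
width: 91.9
finger_force: 0.0
5.2 [575.27  25.71 266.84] yaw 0.1708 j7 -1.69
toolshift [-0.09  0.1   0.64] [-0.48 -0.79  0.05] [0.    0.04  0.008] 91.88973594966083 0.0
clock: 6.45
ee_pos: [575.3, 25.0, 266.7]
tcp_rot: [3.129, 0.267, 0.0]
ft_force: [0.2, -4.5, 0.8]
width: 16.5
finger_force: 1.9
6.45 [575.32  25.02 266.73] yaw 0.17 j7 -1.69
toolshift [-0.02 -0.59  0.53] [ 0.23 -4.53  0.75] [-0.799 -0.179 -0.005] 16.494643676068442 1.9277632981538773
```

The side force shows the bar sits about 1.5 mm further along -y. I'll recentre and then grip.

```bash
python3 -m jog '[{"tx":0,"ty":0.05,"tz":0,"turn":0},{"tx":0,"ty":0.1,"tz":0,"turn":0},{"tx":0,"ty":0.15,"tz":0,"turn":0},{"tx":0,"ty":0.17,"tz":0,"turn":0},{"tx":0,"ty":0.17,"tz":0,"turn":0},{"tx":0,"ty":0.17,"tz":0,"turn":0},{"tx":0,"ty":0.17,"tz":0,"turn":0},{"tx":0,"ty":0.17,"tz":0,"turn":0},{"tx":0,"ty":0.17,"tz":0,"turn":0},{"tx":0,"ty":0.17,"tz":0,"turn":0}]' 1.6 10 && python3 st.py && python3 -m jog '[{"tx":0,"ty":0,"tz":0,"turn":0},{"tx":0,"ty":0,"tz":0,"turn":0},{"tx":0,"ty":0,"tz":0,"turn":0},{"tx":0,"ty":0,"tz":0,"turn":0},{"tx":0,"ty":0,"tz":0,"turn":0},{"tx":0,"ty":0,"tz":0,"turn":0},{"tx":0,"ty":0,"tz":0,"turn":0},{"tx":0,"ty":0,"tz":0,"turn":0},{"tx":0,"ty":0,"tz":0,"turn":0},{"tx":0,"ty":0,"tz":0,"turn":0}]' 1 20 && python3 st.py
```

```text
clock: 7.7
ee_pos: [575.5, 24.0, 266.7]
tcp_rot: [3.13, 0.268, -0.0]
ft_force: [-0.0, 0.4, 0.0]
width: 16.1
finger_force: 0.0
7.7 [575.5   24.02 266.72] yaw 0.1707 j7 -1.68
toolshift [-0.03 -1.6   0.52] [-0.    0.44  0.04] [ 0.105  0.016 -0.014] 16.089269391450365 0.0
clock: 8.95
ee_pos: [575.5, 23.8, 266.7]
tcp_rot: [3.13, 0.268, 0.0]
ft_force: [0.2, -4.0, -0.4]
width: 14.2
finger_force: 19.9
8.95 [575.53  23.84 266.74] yaw 0.1706 j7 -1.68
toolshift [-0.03 -1.79  0.54] [ 0.19 -3.98 -0.36] [-0.791 -0.153  0.017] 14.237897634768581 19.904273450374603
```

```bash
python3 -m jog '[{"tx":0,"ty":0.04,"tz":0,"turn":-1},{"tx":0,"ty":0.04,"tz":0,"turn":-4},{"tx":0,"ty":0.04,"tz":0,"turn":-9},{"tx":0,"ty":0.04,"tz":0,"turn":-14},{"tx":0,"ty":0.04,"tz":0,"turn":-20},{"tx":0,"ty":0.04,"tz":0,"turn":-26},{"tx":0,"ty":0.04,"tz":0,"turn":-32},{"tx":0,"ty":0.04,"tz":0,"turn":-37},{"tx":0,"ty":0.04,"tz":0,"turn":-40},{"tx":0,"ty":0.04,"tz":0,"turn":-40}]' && python3 st.py
```

```text
clock: 10.2
ee_pos: [576.4, 22.0, 266.8]
tcp_rot: [2.848, 1.321, 0.001]
ft_force: [5.5, -7.3, -2.3]
width: 13.7
finger_force: 19.9
10.2 [576.4   22.03 266.76] yaw 0.8687 j7 -1.1
toolshift [ 1.96 -3.22  0.55] [ 5.47 -7.34 -2.26] [-1.694 -1.123 -0.088] 13.678223347469462 19.935375452041626
```

Pad forces from the two angles put the dial axis at about (578.3, 24.3). I'll shift there while turning on.

```bash
python3 -m jog '[{"tx":0.1,"ty":0.08,"tz":0,"turn":0},{"tx":0.23,"ty":0.16,"tz":0,"turn":-3},{"tx":0.23,"ty":0.16,"tz":0,"turn":-8},{"tx":0.23,"ty":0.16,"tz":0,"turn":-14},{"tx":0.23,"ty":0.16,"tz":0,"turn":-20},{"tx":0.23,"ty":0.16,"tz":0,"turn":-26},{"tx":0.23,"ty":0.16,"tz":0,"turn":-32},{"tx":0.23,"ty":0.16,"tz":0,"turn":-37},{"tx":0.23,"ty":0.16,"tz":0,"turn":-40},{"tx":0.23,"ty":0.16,"tz":0,"turn":-40}]' && python3 st.py
```

```text
clock: 11.45
ee_pos: [579.0, 21.6, 266.4]
tcp_rot: [2.225, 2.214, -0.003]
ft_force: [5.0, -10.5, -3.8]
width: 14.0
finger_force: 20.0
11.45 [579.03  21.62 266.43] yaw 1.5658 j7 -0.51
toolshift [ 3.97 -3.85  0.21] [  4.97 -10.52  -3.83] [-2.398 -1.253 -0.033] 13.995985645770677 19.977281391620636
```

The three poses fit a circle centred at (578.6, 24.8), with the grip 3 mm back along the bar. I'll follow that arc to the slot angle.

```bash
python3 -m jog '[{"tx":-0.1,"ty":0.05,"tz":0,"turn":-2},{"tx":-0.14,"ty":0.1,"tz":0,"turn":-7},{"tx":-0.14,"ty":0.15,"tz":0,"turn":-13},{"tx":-0.14,"ty":0.2,"tz":0,"turn":-19},{"tx":-0.14,"ty":0.25,"tz":0,"turn":-26},{"tx":-0.14,"ty":0.29,"tz":0,"turn":-33},{"tx":-0.14,"ty":0.29,"tz":0,"turn":-39},{"tx":-0.14,"ty":0.29,"tz":0,"turn":-44},{"tx":-0.14,"ty":0.29,"tz":0,"turn":-46.6},{"tx":-0.14,"ty":0.29,"tz":0,"turn":-46.6}]' && python3 st.py; python3 - <<'E'
from h import *
im=bot.capture("top")
cv2.imwrite("pics/t3.png",cv2.resize(im[165:235,238:318],None,fx=8,fy=8,interpolation=2)[:,:,::-1])
E
python3 st.py
```

```text
clock: 12.7
ee_pos: [581.8, 22.0, 266.4]
tcp_rot: [1.166, 2.916, -0.0]
ft_force: [4.3, -4.4, -5.0]
width: 13.4
finger_force: 20.0
12.7 [581.76  21.99 266.44] yaw 2.3807 j7 0.18
toolshift [ 7.24 -1.91  0.24] [ 4.25 -4.42 -5.  ] [-0.914 -1.198  0.055] 13.442965301451625 19.98358815908432
12.75 [581.77  22.03 266.46] yaw 2.3802 j7 0.18
toolshift [ 7.22 -1.95  0.25] [ 5.5  -4.21 -5.2 ] [-0.98  -1.222  0.046] 14.013175112598974 19.984812140464783
```

View pics/t3.png

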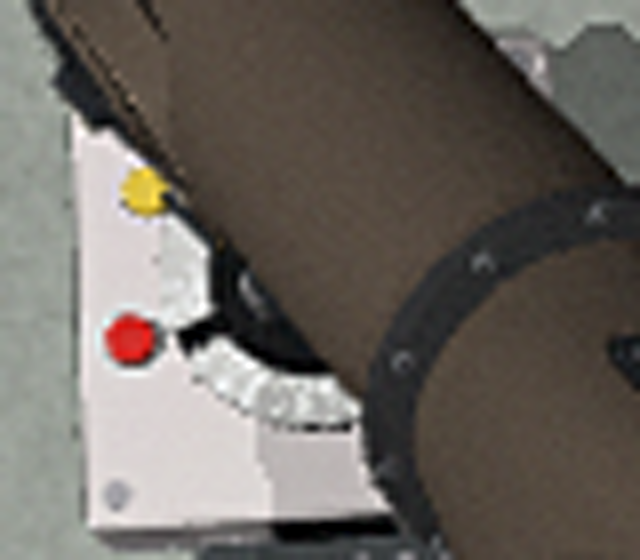

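The arm hides the dial, so I'll go by feel: relieve the side load and press down to just short of the collar.

```bash
python3 -m jog '[{"tx":-0.05,"ty":0,"tz":0,"turn":0},{"tx":-0.09,"ty":0,"tz":0.05,"turn":0},{"tx":-0.09,"ty":0,"tz":0.1,"turn":0},{"tx":-0.09,"ty":0,"tz":0.15,"turn":0},{"tx":-0.09,"ty":0,"tz":0.2,"turn":0},{"tx":-0.09,"ty":0,"tz":0.25,"turn":0},{"tx":-0.09,"ty":0,"tz":0.3,"turn":0},{"tx":-0.09,"ty":0,"tz":0.35,"turn":0},{"tx":-0.09,"ty":0,"tz":0.35,"turn":0},{"tx":-0.09,"ty":0,"tz":0.35,"turn":0}]' && python3 st.py
```

```text
clock: 14.0
ee_pos: [582.0, 22.0, 263.5]
tcp_rot: [1.167, 2.916, -0.001]
ft_force: [1.2, -5.7, 1.4]
width: 14.0
finger_force: 20.0
14.0 [581.97  22.   263.48] yaw 2.3802 j7 0.18
toolshift [ 7.39 -2.06 -2.73] [ 1.24 -5.73  1.44] [-1.185 -0.53   0.076] 13.953882029692563 19.986940026283264
```

```bash
python3 -m jog '[{"tx":0,"ty":0.04,"tz":0.02,"turn":0},{"tx":0,"ty":0.04,"tz":0.04,"turn":0},{"tx":0,"ty":0.04,"tz":0.06,"turn":0},{"tx":0,"ty":0.04,"tz":0.08,"turn":0},{"tx":0,"ty":0.04,"tz":0.1,"turn":0},{"tx":0,"ty":0.04,"tz":0.12,"turn":0},{"tx":0,"ty":0.04,"tz":0.14,"turn":0},{"tx":0,"ty":0.04,"tz":0.15,"turn":0},{"tx":0,"ty":0.04,"tz":0.15,"turn":0},{"tx":0,"ty":0.04,"tz":0.15,"turn":0}]' && python3 st.py
```

```text
clock: 15.25
ee_pos: [582.1, 22.1, 261.9]
tcp_rot: [1.167, 2.916, -0.002]
ft_force: [0.9, -5.6, 2.6]
width: 14.0
finger_force: 20.0
15.25 [582.06  22.14 261.94] yaw 2.3801 j7 0.18
toolshift [ 7.35 -2.23 -4.27] [ 0.86 -5.6   2.63] [-1.246 -0.32   0.052] 14.012450204533296 19.98493641614914
```

```bash
python3 -m jog '[{"tx":0,"ty":0,"tz":0.02,"turn":0},{"tx":0,"ty":0,"tz":0.04,"turn":0},{"tx":0,"ty":0,"tz":0.06,"turn":0},{"tx":0,"ty":0,"tz":0.08,"turn":0},{"tx":0,"ty":0,"tz":0.1,"turn":0},{"tx":0,"ty":0,"tz":0.12,"turn":0},{"tx":0,"ty":0,"tz":0.14,"turn":0},{"tx":0,"ty":0,"tz":0.15,"turn":0},{"tx":0,"ty":0,"tz":0.15,"turn":0},{"tx":0,"ty":0,"tz":0.15,"turn":0}]' && python3 st.py
```

```text
clock: 16.5
ee_pos: [582.1, 22.2, 260.5]
tcp_rot: [1.167, 2.916, -0.002]
ft_force: [1.1, -6.0, 2.7]
width: 13.7
finger_force: 20.0
16.5 [582.08  22.15 260.47] yaw 2.3801 j7 0.17
toolshift [ 7.36 -2.26 -5.74] [ 1.13 -5.98  2.67] [-1.275 -0.317  0.031] 13.712625270006521 19.98254656791687
```

The dial has dropped 6.3 mm, past collar level, with only about 3 N of resistance, so the tongue is in the slot. I'll continue gently.

```bash
python3 -m jog '[{"tx":0,"ty":0,"tz":0.05,"turn":0},{"tx":0,"ty":0,"tz":0.1,"turn":0},{"tx":0,"ty":0,"tz":0.15,"turn":0},{"tx":0,"ty":0,"tz":0.2,"turn":0},{"tx":0,"ty":0,"tz":0.25,"turn":0},{"tx":0,"ty":0,"tz":0.3,"turn":0},{"tx":0,"ty":0,"tz":0.35,"turn":0},{"tx":0,"ty":0,"tz":0.4,"turn":0},{"tx":0,"ty":0,"tz":0.45,"turn":0},{"tx":0,"ty":0,"tz":0.45,"turn":0}]' && python3 st.py
```

```text
clock: 17.75
ee_pos: [582.1, 22.1, 255.9]
tcp_rot: [1.168, 2.916, -0.002]
ft_force: [0.6, -6.2, 1.9]
width: 14.2
finger_force: 20.0
17.75 [582.07  22.11 255.92] yaw 2.3799 j7 0.17
toolshift [  7.38  -2.22 -10.28] [ 0.59 -6.19  1.9 ] [-1.326 -0.235  0.038] 14.170917967834747 19.98044103384018
```

```bash
python3 -m jog '[{"tx":0,"ty":0,"tz":0.02,"turn":0},{"tx":0,"ty":0,"tz":0.04,"turn":0},{"tx":0,"ty":0,"tz":0.06,"turn":0},{"tx":0,"ty":0,"tz":0.08,"turn":0},{"tx":0,"ty":0,"tz":0.1,"turn":0},{"tx":0,"ty":0,"tz":0.12,"turn":0},{"tx":0,"ty":0,"tz":0.13,"turn":0},{"tx":0,"ty":0,"tz":0.14,"turn":0},{"tx":0,"ty":0,"tz":0.14,"turn":0},{"tx":0,"ty":0,"tz":0.14,"turn":0}]' && python3 st.py
```

```text
clock: 19.0
ee_pos: [582.1, 22.1, 254.6]
tcp_rot: [1.167, 2.916, -0.002]
ft_force: [0.2, -5.6, 4.9]
width: 13.9
finger_force: 20.0
19.0 [582.07  22.13 254.63] yaw 2.38 j7 0.17
toolshift [  7.36  -2.24 -11.57] [ 0.25 -5.59  4.95] [-1.365 -0.247 -0.   ] 13.900692620336889 19.98004049062729
```

Force is starting to rise at 12.1 mm down. I'll press slightly more to confirm the floor.

```bash
python3 -m jog '[{"tx":0,"ty":0,"tz":0.01,"turn":0},{"tx":0,"ty":0,"tz":0.02,"turn":0},{"tx":0,"ty":0,"tz":0.03,"turn":0},{"tx":0,"ty":0,"tz":0.04,"turn":0},{"tx":0,"ty":0,"tz":0.05,"turn":0},{"tx":0,"ty":0,"tz":0.05,"turn":0},{"tx":0,"ty":0,"tz":0.05,"turn":0},{"tx":0,"ty":0,"tz":0.05,"turn":0},{"tx":0,"ty":0,"tz":0.05,"turn":0},{"tx":0,"ty":0,"tz":0.05,"turn":0}]' && python3 st.py
```

```text
clock: 20.25
ee_pos: [582.0, 22.2, 254.5]
tcp_rot: [1.167, 2.916, -0.002]
ft_force: [-1.6, -5.3, 7.5]
width: 14.0
finger_force: 20.0
20.25 [582.02  22.25 254.53] yaw 2.3801 j7 0.17
toolshift [  7.24  -2.29 -11.67] [-1.58 -5.28  7.5 ] [-1.564  0.135 -0.053] 13.968912574950643 19.983169734477997
```

The commanded 0.5 mm gave only 0.1 mm of motion, so the tongue is on the slot floor. I'll release and rise.

```bash
python3 -m jog '[{"tx":0,"ty":0,"tz":0,"turn":0},{"tx":0,"ty":0,"tz":0,"turn":0},{"tx":0,"ty":0,"tz":0,"turn":0},{"tx":0,"ty":0,"tz":0,"turn":0},{"tx":0,"ty":0,"tz":0,"turn":0},{"tx":0,"ty":0,"tz":0,"turn":0},{"tx":0,"ty":0,"tz":0,"turn":0},{"tx":0,"ty":0,"tz":0,"turn":0},{"tx":0,"ty":0,"tz":0,"turn":0},{"tx":0,"ty":0,"tz":0,"turn":0}]' 5 && python3 -m jog '[{"tx":0,"ty":0,"tz":-0.5,"turn":0},{"tx":0,"ty":0,"tz":-1.5,"turn":0},{"tx":0,"ty":0,"tz":-3,"turn":0},{"tx":0,"ty":0,"tz":-5,"turn":0},{"tx":0,"ty":0,"tz":-7,"turn":0},{"tx":0,"ty":0,"tz":-9,"turn":0},{"tx":0,"ty":0,"tz":-11,"turn":0},{"tx":0,"ty":0,"tz":-13,"turn":0},{"tx":0,"ty":0,"tz":-14,"turn":0},{"tx":0,"ty":0,"tz":-14,"turn":0}]' && python3 st.py
```

```text
clock: 21.5
ee_pos: [582.1, 22.6, 253.8]
tcp_rot: [-1.167, -2.917, 0.0]
ft_force: [-0.4, 0.0, -0.2]
width: 50.4
finger_force: 0.0
clock: 22.75
ee_pos: [582.2, 22.7, 394.5]
tcp_rot: [1.167, 2.916, 0.001]
ft_force: [0.5, -0.1, 0.5]
width: 50.0
finger_force: 0.0
22.75 [582.2   22.7  394.45] yaw 2.3802 j7 0.29
toolshift [  7.17  -2.82 128.24] [ 0.46 -0.12  0.53] [ 0.018 -0.133 -0.028] 50.02167854655966 0.0
```

```bash
python3 -m jog '[{"tx":-1,"ty":-2,"tz":0,"turn":0},{"tx":-2,"ty":-5,"tz":0,"turn":0},{"tx":-3,"ty":-8,"tz":0,"turn":0},{"tx":-4.5,"ty":-11.5,"tz":0,"turn":0},{"tx":-6,"ty":-15,"tz":0,"turn":0},{"tx":-7.5,"ty":-18.5,"tz":0,"turn":0},{"tx":-8.5,"ty":-21.5,"tz":0,"turn":0},{"tx":-9.5,"ty":-24,"tz":0,"turn":0},{"tx":-10,"ty":-25,"tz":0,"turn":0},{"tx":-10,"ty":-25,"tz":0,"turn":0}]'; python3 - <<'E'
from h import *
a=bot.capture("top");b=bot.capture("side")
A=cv2.resize(a[165:235,238:318],None,fx=5,fy=5,interpolation=2);B=cv2.resize(b[190:260,250:330],None,fx=5,fy=5,interpolation=2)
cv2.imwrite("pics/fin.png",np.hstack([A,B])[:,:,::-1])
E
```

```text
clock: 24.0
ee_pos: [481.9, -227.6, 393.4]
tcp_rot: [-1.168, -2.916, -0.001]
ft_force: [0.3, -0.0, -0.1]
width: 49.9
finger_force: 0.0
```

View pics/fin.png

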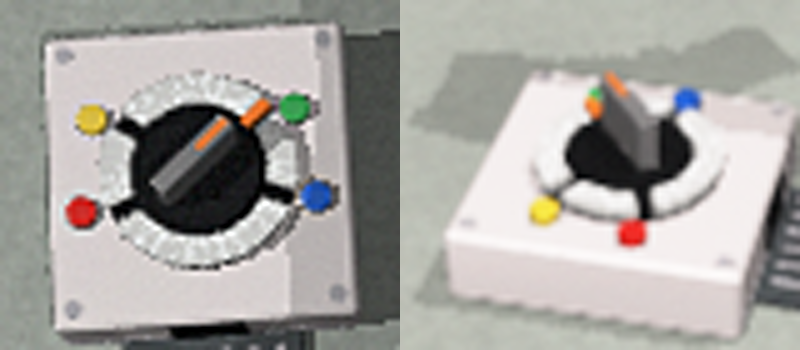

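The picture shows the tongue at (257,112) in the slot beside the green tag at (295,108). The black slot is filled and the dial is lower.

```bash
python3 -c "
from cell import bot
print(bot.sign_off())"
```

```text
the job is handed in; nothing more can be done
None
```

The dial was turned anticlockwise (the shorter way, about 127°) to green and pressed about 12 mm down until the tongue sat on the slot floor (7.5 N at most in the readings between moves), then released; the job is handed in, with no verdict returned.

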